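# Brush the turn buttons aside on the back of a shadow-box frame

## Robot

A 7-joint arm with a two-finger parallel gripper is mounted at the origin on the work surface. World frame = base frame: x ahead of the robot, y to its left, z up, the work surface at z = 0. Lengths are in m, angles in rad, forces in N, time in s.
With the tool pointing down it reaches from about 0.425 to 0.875 m from the base axis. Payload 4.7 kg.
Tool frame: the origin (TCP) lies on the centre line of the jaws, within the pads' length; the fingertips stand 8 mm ahead of it and the grasp point (between the pads) lies 11 mm behind it; z points along the fingers, y is the direction in which the jaws open and shut (so a half turn about z gives the same grasp; the last joint's range is limited). The gripper opens to 87 mm and grips with 3 to 60 N. Pads are 19 mm wide; open, the fingers measure 117 mm over their backs; the gripper's body (75 mm by 190 mm) begins 51 mm behind the grasp point.
Start: joints at [-1.201, 0.321, -0.07, 1.45, 0.023, 1.371, -0.057], TCP at [0.226, 0.609, 0.231] pointing down, gripper open.
Joint ranges: [-2.86, 2.86], [-0.3, 2.09], [-1.38, 1.24], [0.06, 2.45], [-1.56, 4.7], [0.09, 2.05], [-2.69, 2.69]. Speed limits (rad/s): [2.57, 2.57, 3.14, 3.14, 3.14, 3.14, 3.14].

## Interface

Orientations are given as a rotation vector (axis times angle).
In Python, from bench import ctrl, cams, workorder gives the robot as it stands. The module is installed in compiled form; this text tells all that it offers.
- The arm moves only by the tool carry_out, never from a script. Its argument "rows" is a list of rows, each an object with "offset": the shift along the tool's x, y, z in m, a list of three; "rot": the turn, a rotation vector about the tool's x, y, z in degrees, a list of three; "gripper": the opening, from 0 (shut) to 1 (fully open). In form: [{"offset": [dx, dy, dz], "rot": [rx, ry, rz], "gripper": gripper}, ...]. A call has 1 to 10 rows; each row shifts and turns the commanded pose from where the row before left it, along the tool's axes as they then stand; what a row does not reach is not made up. A row lasts 1/8 s, in which the tool goes at most 62.5 mm and 10.7 degrees, less where a joint would pass 70% of its speed; a pose out of reach is approached as far as the arm can. A call is refused whole if a number of a shift passes 0.0625 or a number of a turn 10.7, either way. A call with a gripper value outside its range is refused whole. The fingers move at their own pace and stop on an object; "grip_force" is the grip in N (left out, the last holds). Time passes only in rows, so rows that do not move let the fingers close. It gives the time, the measured TCP pose, the force and the opening at its end, in the units of the state.
- ctrl.get_state(): the state, without advancing time (a new reading comes with each control period).
- cams.get_image(name): name is "scene" or "top" or "wrist"; returns a dict with "img" (384x512x3 uint8, red, green, blue), "vfov" (degrees; the focal length in pixels is half the picture's height over the tangent of half this angle, whatever the lens; pixels are square), "cx", "cy" (the principal point, pixels), "k1" (the pictures are not rectified: a ray, as slopes to the right and down, at radius r is drawn at 1 + k1 r^2 times it, then the intrinsics apply), "R" (3x3) and "t" (3): a world point X has camera coordinates R X + t. Camera axes: x right, y down, z forward; pixel columns grow to the right and rows downward; lengths in m; the calibration is good to about 2 mm. A picture is of the moment at which its call begins. There is no depth.
- workorder.close_job(): hands the job in, once; it reports no verdict.
The state is a dict: "time": time; "joint_positions": joint angles; "qd": joint speeds; "joint_torque": joint torques, N m; "position": TCP position; "tool_rot": TCP orientation; "ft_force": force on the tool from outside, world axes, zero at the start; "torque": the same for the moment, N m; "grip_width": opening from 0.0 (shut) to 1.0 (fully open).
Only numpy, scipy, OpenCV 4.12 (cv2) and the standard library are available. Lean on these libraries where they do the work, as an engineer would, in place of code of your own. Each camera call takes 0.05 s, during which the arm holds its last target.

## Task

The picture frame lies face down with its backing board locked in by six black turn buttons. With a fingertip, trace lightly along the inner edge of both long rails so that every button is brushed round to lie along its rail, no longer reaching over the board, ready for the board to be taken out. Only touch: do not lift the frame, push it out of its place or press hard on it, and leave the glue, shell, scissors and jar alone.

Things in the scene. Friction and masses are not known exactly. Their poses are not given: they have to be found in the camera images.
- frame: Wooden shadow-box picture frame lying face down, loose, about 1 kg, 220 (its x) x 300 (its y) x 36 mm high; origin at the centre of its underside, z up, x roughly away from the robot. Light wood rails 24 mm wide, flat backs 36 mm high; the two long rails (along its y) carry three black turn buttons each. Flat steel hangers (to 3.5 mm high) at the middle of the short rails.
- board_top (a point): Centre of the top of the brown hardboard backing board inside the frame: 168 x 248 mm, fixed here, its top 34 mm above the table (2 mm below the rails' backs), with a 2 mm gap to the rails all round.
- near_edge (a point): Middle of the near long rail's inner edge, at the height of the rail's back (36 mm): frame x = -86 mm. The edge runs 126 mm each way along the frame's y. The near buttons' screws stand 13 mm outside it (frame x = -99 mm).
- far_edge (a point): Middle of the far long rail's inner edge, at the height of the rail's back (36 mm): frame x = +86 mm. The edge runs 126 mm each way along the frame's y. The far buttons' screws stand 13 mm outside it (frame x = +99 mm).
- button_near_left (a joint): Turn angle (rad) of the left button of the near long rail; screw at frame y = +70 mm. Flat bar with round ends, 44 x 12 x 8 mm, 36.5 to 44.5 mm high (screw head to 46.5), free end's centre 32 mm from the screw. 0 = points straight in over the board, +/-1.57 = along the rail (stops), counter-clockwise from above positive; clear of the board beyond 1.29 either way. Light friction (0.02 N m) keeps it where it is put.
- button_near_mid (a joint): Turn angle (rad) of the mid button of the near long rail; screw at frame y = 0 mm. Flat bar with round ends, 44 x 12 x 8 mm, 36.5 to 44.5 mm high (screw head to 46.5), free end's centre 32 mm from the screw. 0 = points straight in over the board, +/-1.57 = along the rail (stops), counter-clockwise from above positive; clear of the board beyond 1.29 either way. Light friction (0.02 N m) keeps it where it is put.
- button_near_right (a joint): Turn angle (rad) of the right button of the near long rail; screw at frame y = -70 mm. Flat bar with round ends, 44 x 12 x 8 mm, 36.5 to 44.5 mm high (screw head to 46.5), free end's centre 32 mm from the screw. 0 = points straight in over the board, +/-1.57 = along the rail (stops), counter-clockwise from above positive; clear of the board beyond 1.29 either way. Light friction (0.02 N m) keeps it where it is put.
- button_far_left (a joint): Turn angle (rad) of the left button of the far long rail; screw at frame y = +70 mm. Flat bar with round ends, 44 x 12 x 8 mm, 36.5 to 44.5 mm high (screw head to 46.5), free end's centre 32 mm from the screw. 0 = points straight in over the board, +/-1.57 = along the rail (stops), counter-clockwise from above positive; clear of the board beyond 1.29 either way. Light friction (0.02 N m) keeps it where it is put.
- button_far_mid (a joint): Turn angle (rad) of the mid button of the far long rail; screw at frame y = 0 mm. Flat bar with round ends, 44 x 12 x 8 mm, 36.5 to 44.5 mm high (screw head to 46.5), free end's centre 32 mm from the screw. 0 = points straight in over the board, +/-1.57 = along the rail (stops), counter-clockwise from above positive; clear of the board beyond 1.29 either way. Light friction (0.02 N m) keeps it where it is put.
- button_far_right (a joint): Turn angle (rad) of the right button of the far long rail; screw at frame y = -70 mm. Flat bar with round ends, 44 x 12 x 8 mm, 36.5 to 44.5 mm high (screw head to 46.5), free end's centre 32 mm from the screw. 0 = points straight in over the board, +/-1.57 = along the rail (stops), counter-clockwise from above positive; clear of the board beyond 1.29 either way. Light friction (0.02 N m) keeps it where it is put.
- glue_bottle: Small glue bottle standing upright, 35 mm across, 104 mm high with its nozzle; origin at the centre of its underside. To be left alone.
- shell: Pointed spiral sea shell standing on its broad end, 46 mm across, 52 mm high; origin at the centre of its underside. To be left alone.
- scissors: Scissors lying flat, slightly open, about 160 mm long, 75 mm wide, 8 mm high, black handles to -x; origin near the pivot screw, on the table. To be left alone.
- bead_jar: Small round jar with a metal lid, 48 mm across, 57 mm high; origin at the centre of its underside. To be left alone.

How it is judged:
At the end, for the whole second after the job is handed in: All six turn buttons are turned at least 1.29 rad (74 degrees) from straight across, either way, so that none overlaps the backing board; the frame lies flat (within 0.03 rad), at rest, within 20 mm of where it started ((value of joint button_near_left above 1.29 rad or value of joint button_near_left below -1.29 rad) and (value of joint button_near_mid above 1.29 rad or value of joint button_near_mid below -1.29 rad) and (value of joint button_near_right above 1.29 rad or value of joint button_near_right below -1.29 rad) and (value of joint button_far_left above 1.29 rad or value of joint button_far_left below -1.29 rad) and (value of joint button_far_mid above 1.29 rad or value of joint button_far_mid below -1.29 rad) and (value of joint button_far_right above 1.29 rad or value of joint button_far_right below -1.29 rad) and distance of frame from where it was at the start of the episode below 0.02 m and angle between frame's own z axis and vertical below 0.03 rad and linear speed of frame below 0.02 m/s); the robot touches nothing.
It fails at once if the frame is lifted or tipped (10 mm up or 0.06 rad) (height (world z) of frame above 0.01 m or angle between frame's own z axis and vertical above 0.06 rad).
It fails at once if the frame is pushed more than 20 mm from its place (distance of frame from where it was at the start of the episode above 0.02 m).
It fails at once if the robot presses on the frame or its buttons with more than 30 N (contact force between any of the fingers, the arm and frame above 30 N).
It fails at once if the glue bottle, shell, scissors or jar is moved by more than 20 mm or the bottle, shell or jar tipped over (distance of any of glue_bottle, shell, scissors, bead_jar from where it was at the start of the episode above 0.02 m or angle between any of glue_bottle, shell, bead_jar's own z axis and vertical above 0.4 rad).
It also fails if it takes over 50 s, if anything falls off the work surface, if the arm or the gripper's body presses on something with over 40 N, if the wrist force passes 120 N, or if a joint passes its speed limit or range.

## Working session

There is one attempt and no reset: what is moved stays moved. The work goes in short steps, Python scripts to look and compute and a tool call to move; the robot and the scene stay as the last step left them, time stands still between calls to the robot, and variables do not carry over. Pictures are saved under pics/ and viewed, and the job is handed in when it is done.

Besides the shell and the picture viewer there is one more tool, called after ">>>" as a command line: name --argument value ..., lists and objects as JSON in quotes. carry_out: Moves the arm, as the interface text tells. Its arguments: {"type":"object","properties":{"rows":{"type":"array"},"grip_force":{"type":"number"}},"required":["rows"]}

```bash
mkdir -p pics
cat > h.py <<'E'
import numpy as np, cv2
from bench import ctrl,cams,workorder
def snap(name,f):
    d=cams.get_image(name); im=cv2.cvtColor(d['img'],cv2.COLOR_RGB2BGR); cv2.imwrite(f'pics/{f}.png',im)
    import pickle; pickle.dump(d,open(f'pics/{f}.pkl','wb')); return d
def K(d):
    f=192/np.tan(np.radians(d['vfov'])/2); return f
def ray(d,u,v):
    f=K(d); x,y=(u-d['cx'])/f,(v-d['cy'])/f
    rd=np.hypot(x,y); r=rd
    for _ in range(30): r=rd/(1+d['k1']*r*r)
    s=r/rd if rd>0 else 1
    R=np.array(d['R']);t=np.array(d['t'])
    return -R.T@t, R.T@np.array([x*s,y*s,1])
def at(d,u,v,z):
    o,w=ray(d,u,v); return o+w*(z-o[2])/w[2]
def proj(d,X):
    c=np.array(d['R'])@np.array(X)+np.array(d['t']); x,y=c[0]/c[2],c[1]/c[2]; s=1+d['k1']*(x*x+y*y); f=K(d)
    return np.array([d['cx']+f*x*s,d['cy']+f*y*s])
E
python3 - <<'E'
from h import *
for n in ('top','scene','wrist'):
    d=snap(n,n+'0'); print(n,d['vfov'],d['k1'],-np.array(d['R']).T@d['t'])
s=ctrl.get_state(); print(s)
for n in ('top','scene'):
    im=cv2.imread(f'pics/{n}0.png'); cv2.imwrite(f'pics/{n}0b.png',cv2.resize(im,(800,600),interpolation=cv2.INTER_CUBIC))
E
```

```text
top 56.45810875936809 -0.06731831930986304 [0.43095852 0.01987247 1.06772773]
scene 56.40480994574414 -0.058407961058862166 [0.96820378 0.05519104 0.7712092 ]
wrist 68.45860057372977 -0.04828507131546077 [0.15711733 0.63335023 0.38429187]
{'time': 0.15, 'joint_positions': array([-1.20090191,  0.32163352, -0.07009927,  1.45138954,  0.02261795,
        1.37078678, -0.05690818]), 'qd': array([-0.00087246, -0.0016931 ,  0.00059376, -0.00626079, -0.00014042,
       -0.00089485,  0.00152473]), 'joint_torque': array([-4.06423424e-04, -4.91793430e+01, -4.04834105e-01, -3.12880969e+01,
       -6.40050787e-02,  4.03435738e-02,  9.50946355e-05]), 'position': array([0.22631866, 0.60890099, 0.22972797]), 'tool_rot': array([-5.55858049e-01, -3.09186751e+00,  2.23358157e-03]), 'ft_force': array([ 0.21497208, -0.03213393,  0.13647065]), 'torque': array([ 0.02365776,  0.04800164, -0.02611557]), 'grip_width': 1.0012121051004383}
```

View pics/top0b.png

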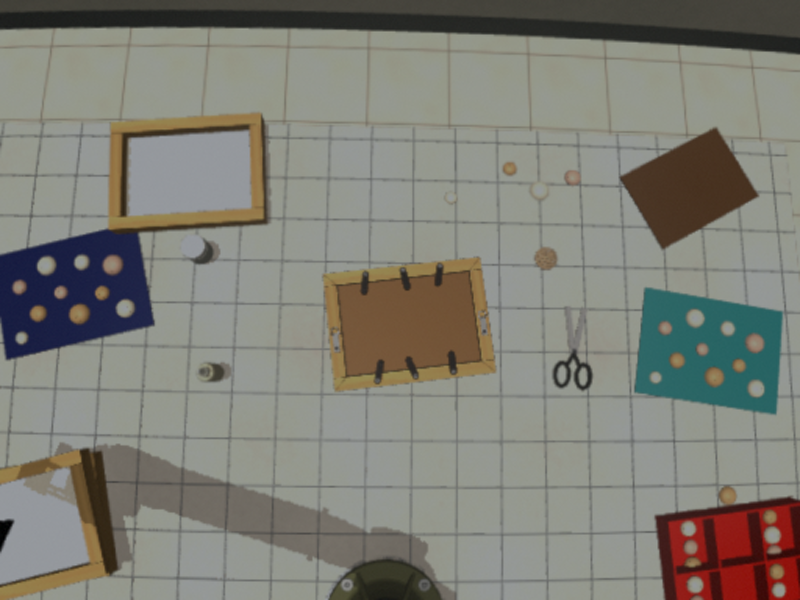

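View pics/scene0b.png

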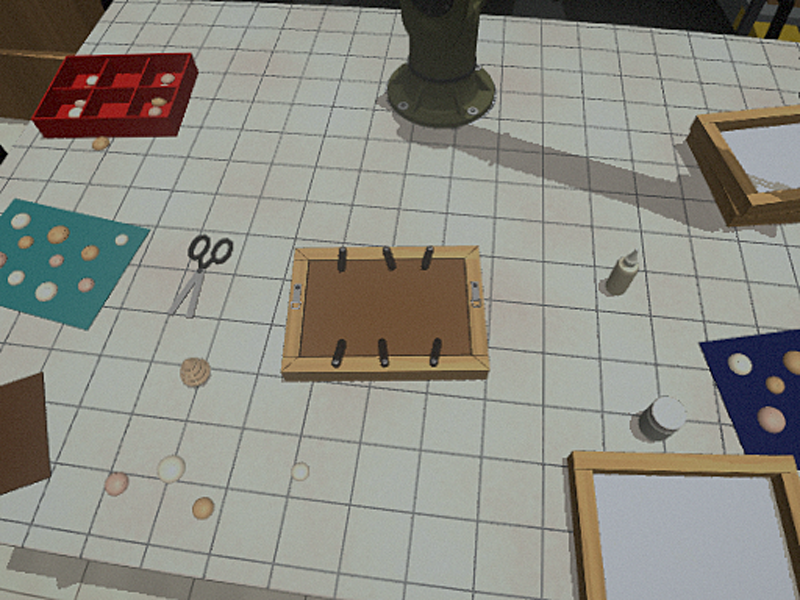

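The top picture shows the frame at about (410,324) of the 800x600 view, with the scissors to the right at (573,350), the shell at (545,258), and the jar and glue to the left at (197,248) and (209,371). Next I'll enlarge the frame.

Run:
```python
import cv2
im=cv2.imread('pics/top0.png'); c=im[155:260,195:330]; cv2.imwrite('pics/topc.png',cv2.resize(c,None,fx=5.7,fy=5.7,interpolation=cv2.INTER_CUBIC))
im=cv2.imread('pics/scene0.png'); c=im[150:250,175:320]; cv2.imwrite('pics/scenec.png',cv2.resize(c,None,fx=5.5,fy=5.5,interpolation=cv2.INTER_CUBIC))
```

```text
(no output)
```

View pics/topc.png

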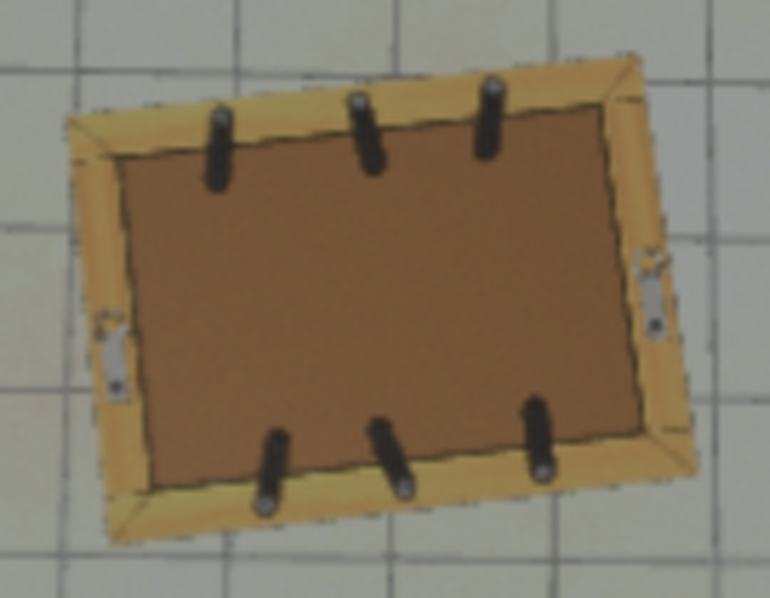

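View pics/scenec.png

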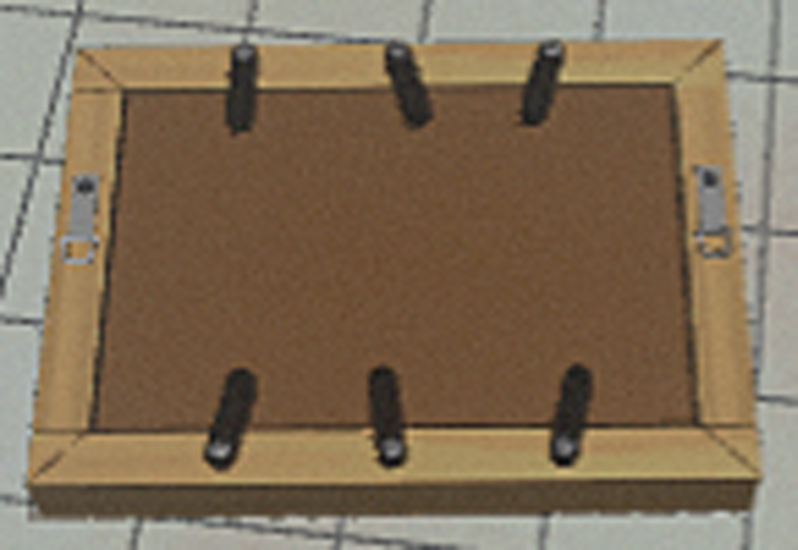

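```bash
cat >> h.py <<'E'
import pickle
from scipy.optimize import least_squares
def up(p,s,o): return ((p[0]+.5)/s-.5+o[0],(p[1]+.5)/s-.5+o[1])
E
python3 - <<'E'
from h import *
T=pickle.load(open('pics/top0.pkl','rb'));S=pickle.load(open('pics/scene0.pkl','rb'))
ft=lambda p:up(p,5.7,(195,155)); fs=lambda p:up(p,5.5,(175,150))
co=[(110,150),(110,-150),(-110,-150),(-110,150)]
tp=[(70,118),(638,58),(696,474),(112,543)]
sp=[(760,480),(28,485),(78,50),(722,42)]
inn=[(86,126),(86,-126),(-86,-126),(-86,126)]
ti=[(118,157),(601,104),(645,432),(150,491)]; si=[(697,424),(93,430),(125,90),(673,84)]
W=np.array([[*x,36] for x in co+inn])/1000
scr=[(99,70),(99,0),(99,-70),(-99,70),(-99,0),(-99,-70)]
tscr=[(221,117),(358,101),(493,86),(265,506),(404,489),(543,472)]
sscr=[(565,447),(390,449),(220,450),(551,50),(397,50),(244,50)]
W=np.vstack([W,np.array([[*x,46.5] for x in scr])/1000])
def fw(p,X):
    c,s=np.cos(p[2]),np.sin(p[2]); return np.c_[p[0]+c*X[:,0]-s*X[:,1],p[1]+s*X[:,0]+c*X[:,1],X[:,2]]
def res(p,which):
    Y=fw(p,W); r=[]
    if 't' in which: r+=[proj(T,y)-ft(q) for y,q in zip(Y,tp+ti+tscr)]
    if 's' in which: r+=[proj(S,y)-fs(q) for y,q in zip(Y,sp+si+sscr)]
    return np.array(r).ravel()
for w in ('t','s','ts'):
    o=least_squares(res,[.5,0,0.1],args=(w,)); print(w,o.x,np.abs(o.fun).max(),np.sqrt((o.fun**2).mean()))
p=o.x; np.save('pose.npy',p)
print(fw(p,np.array([[-99,70,0],[-99,-70,0],[99,70,0],[99,-70,0]])/1e3))
tt=[(217,183),(374,167),(485,152),(279,438),(379,427),(535,405)]
st=[(577,373),(382,375),(240,376),(533,117),(418,119),(240,123)]
for i in range(6):
    o=[]
    for d,f,a,b in ((T,ft,tscr,tt),(S,fs,sscr,st)):
        v=at(d,*f(b[i]),.0445)-at(d,*f(a[i]),.0465)
        base=p[2]+(np.pi if i<3 else 0)
        an=np.arctan2(v[1],v[0])-base; o.append((an+np.pi)%(2*np.pi)-np.pi)
        o.append(np.hypot(*v[:2]))
    print(scr[i],np.round(o,3))
for n,q,z in(('glue',(209,371),.1),('jar',(197,248),.057),('shell',(545,258),.03),('sciss',(573,350),.005)):
    print(n,at(T,*up(q,1.5625,(0,0)),z))
E
```

```text
t [ 0.54440645 -0.03610125  0.1285971 ] 0.837543959474516 0.32962342559946023
s [ 0.54428317 -0.03782515  0.12768529] 0.8554976581583276 0.3457659085810065
ts [ 0.54436747 -0.0371302   0.12797514] 0.8610879371868805 0.4089149951101944
[[ 0.43724323  0.01966238  0.        ]
 [ 0.45511089 -0.11919274  0.        ]
 [ 0.63362406  0.04493235  0.        ]
 [ 0.65149171 -0.09392278  0.        ]]
(99, 70) [-0.168  0.034 -0.174  0.035]
(99, 0) [0.122 0.035 0.113 0.035]
(99, -70) [-0.241  0.034 -0.175  0.035]
(-99, 70) [-0.315  0.034 -0.248  0.036]
(-99, 0) [0.263 0.033 0.26  0.038]
(-99, -70) [-0.017  0.034  0.002  0.039]
glue [0.44797389 0.30929991 0.1       ]
jar [0.67423226 0.35810175 0.057     ]
shell [ 0.67428585 -0.2986594   0.03      ]
sciss [ 0.499508   -0.35677036  0.005     ]
```

```bash
cat >> h.py <<'E'
from scipy.spatial.transform import Rotation as Ro
def goal(fx,fy,z):
    p=np.load('pose.npy'); c,s=np.cos(p[2]),np.sin(p[2])
    return np.array([p[0]+c*fx-s*fy,p[1]+s*fx+c*fy,z])
def rep(fx,fy,z):
    st=ctrl.get_state(); R=Ro.from_rotvec(st['tool_rot']).as_matrix(); p=np.load('pose.npy')
    g=goal(fx,fy,z); print('pos',st['position'].round(4),'t',round(st['time'],2),'g',round(st['grip_width'],3),'F',st['ft_force'].round(2))
    c,s=np.cos(p[2]),np.sin(p[2]); v=st['position'][:2]-p[:2]; print('frame xy mm',(1e3*np.array([c*v[0]+s*v[1],-s*v[0]+c*v[1]])).round(1))
    print('R\n',R.round(4)); print('goal',g.round(4),'tool shift mm',(1e3*R.T@(g-st['position'])).round(1))
    a=np.degrees(np.arctan2(R[1,0],R[0,0])-p[2]); print('tool x vs frame x deg',((a+180)%360-180).round(2),'(rotz about tool z is negative yaw)')
E
python3 -c "
from h import *
rep(-80,105,.15)"
```

```text
pos [0.2263 0.6089 0.2297] t 0.15 g 1.001 F [ 0.21 -0.03  0.14]
frame xy mm [-233.   681.3]
R
 [[-9.374e-01  3.483e-01 -4.000e-04]
 [ 3.483e-01  9.374e-01 -1.400e-03]
 [-1.000e-04 -1.400e-03 -1.000e+00]]
goal [-92.2022  93.8941   0.15  ] tool shift mm [ 1.191324e+05  5.525070e+04 -1.090000e+01]
tool x vs frame x deg 152.28 (rotz about tool z is negative yaw)
```

```bash
sed -i 's/^    p=np.load.*c,s=np.cos(p\[2\]),np.sin(p\[2\])$/&; fx,fy=fx\/1e3,fy\/1e3/' h.py; grep -n "fx/1e3" h.py
```

```text
25:    p=np.load('pose.npy'); c,s=np.cos(p[2]),np.sin(p[2]); fx,fy=fx/1e3,fy/1e3
```

>>> carry_out --rows '[{"offset":[0,0,0],"rot":[0,0,-9.24],"gripper":0},{"offset":[0,0,0],"rot":[0,0,-9.24],"gripper":0},{"offset":[0,0,0],"rot":[0,0,-9.24],"gripper":0},{"offset":[0,0,0],"rot":[0,0,0],"gripper":0}]' --grip_force 10

```text
time: 0.65
position: [0.2264, 0.6091, 0.2302]
tool_rot: [0.198, -3.135, 0.001]
ft_force: [0.9, -0.6, -0.0]
grip_width: 0.629
```

```bash
python3 -c "
from h import *
rep(-80,105,.15)"
```

```text
pos [0.2264 0.6091 0.2302] t 0.65 g 0.629 F [ 0.93 -0.56 -0.01]
frame xy mm [-232.9  681.5]
R
 [[-9.920e-01 -1.259e-01 -3.000e-04]
 [-1.259e-01  9.920e-01 -5.000e-04]
 [ 4.000e-04 -5.000e-04 -1.000e+00]]
goal [0.4516 0.0568 0.15  ] tool shift mm [-153.9 -576.2   80.4]
tool x vs frame x deg 179.9 (rotz about tool z is negative yaw)
```

>>> carry_out --rows '[{"offset":[-0.035,-0.03,0],"rot":[0,0,0],"gripper":0},{"offset":[-0.04,-0.05,0],"rot":[0,0,0],"gripper":0},{"offset":[-0.04,-0.06,0],"rot":[0,0,0],"gripper":0},{"offset":[-0.039,-0.06,0],"rot":[0,0,0],"gripper":0},{"offset":[0,-0.06,0],"rot":[0,0,0],"gripper":0},{"offset":[0,-0.06,0],"rot":[0,0,0],"gripper":0},{"offset":[0,-0.06,0],"rot":[0,0,0],"gripper":0},{"offset":[0,-0.06,0],"rot":[0,0,0],"gripper":0},{"offset":[0,-0.06,0],"rot":[0,0,0],"gripper":0},{"offset":[0,-0.04,0.04],"rot":[0,0,0],"gripper":0}]'

```text
time: 1.9
position: [0.4374, 0.1064, 0.193]
tool_rot: [-0.19, 3.129, 0.004]
ft_force: [0.5, 0.1, -1.5]
grip_width: 0.005
```

```bash
python3 -c "
from h import *
rep(-80,105,.09)"
```

```text
pos [0.4374 0.1064 0.193 ] t 1.9 g 0.005 F [ 0.5   0.06 -1.5 ]
frame xy mm [-87.8 156. ]
R
 [[-0.9926 -0.1213  0.0071]
 [-0.1212  0.9926  0.0031]
 [-0.0074  0.0022 -1.    ]]
goal [0.4516 0.0568 0.09  ] tool shift mm [ -7.3 -51.1 103. ]
tool x vs frame x deg 179.63 (rotz about tool z is negative yaw)
```

>>> carry_out --rows '[{"offset":[0,0,0.03],"rot":[0,0,0],"gripper":0},{"offset":[0,0,0],"rot":[0,0,0],"gripper":0},{"offset":[0,0,0],"rot":[0,0,0],"gripper":0}]'

```text
time: 2.28
position: [0.4355, 0.1094, 0.1617]
tool_rot: [-0.201, 3.134, 0.001]
ft_force: [0.9, -0.4, -0.1]
grip_width: 0.007
```

```bash
python3 -c "
from h import *
rep(-80,105,.09)"
```

```text
pos [0.4355 0.1094 0.1617] t 2.27 g 0.007 F [ 0.89 -0.42 -0.14]
frame xy mm [-89.3 159.3]
R
 [[-9.918e-01 -1.275e-01  1.500e-03]
 [-1.275e-01  9.918e-01  7.000e-04]
 [-1.500e-03  5.000e-04 -1.000e+00]]
goal [0.4516 0.0568 0.09  ] tool shift mm [ -9.2 -54.3  71.7]
tool x vs frame x deg 179.99 (rotz about tool z is negative yaw)
```

>>> carry_out --rows '[{"offset":[-0.005,-0.03,0.04],"rot":[0,0,0],"gripper":0},{"offset":[-0.0042,-0.0243,0.0317],"rot":[0,0,0],"gripper":0},{"offset":[0,0,0],"rot":[0,0,0],"gripper":0},{"offset":[0,0,0],"rot":[0,0,0],"gripper":0}]'

```text
time: 2.78
position: [0.4522, 0.0574, 0.0905]
tool_rot: [-0.202, 3.132, 0.002]
ft_force: [0.1, -1.0, -0.5]
grip_width: 0.004
```

Run:
```python
from h import *
rep(-80,105,.09)
for n in('scene','wrist','top'): snap(n,n+'1')
d=pickle.load(open('pics/scene1.pkl','rb'));p=proj(d,ctrl.get_state()['position']);print(p)
im=cv2.imread('pics/scene1.png');cv2.imwrite('pics/scene1c.png',cv2.resize(im[90:240,200:400],None,fx=4,fy=4,interpolation=cv2.INTER_CUBIC))
im=cv2.imread('pics/wrist1.png');cv2.imwrite('pics/wrist1b.png',cv2.resize(im,(800,600)))
```

```text
pos [0.4522 0.0574 0.0905] t 2.77 g 0.004 F [ 0.1  -0.99 -0.5 ]
frame xy mm [-79.4 105.5]
R
 [[-9.917e-01 -1.286e-01  2.500e-03]
 [-1.286e-01  9.917e-01  1.200e-03]
 [-2.600e-03  8.000e-04 -1.000e+00]]
goal [0.4516 0.0568 0.09  ] tool shift mm [ 0.6 -0.5  0.5]
tool x vs frame x deg -179.94 (rotz about tool z is negative yaw)
[290.93126338 153.82252854]
```

View pics/scene1c.png

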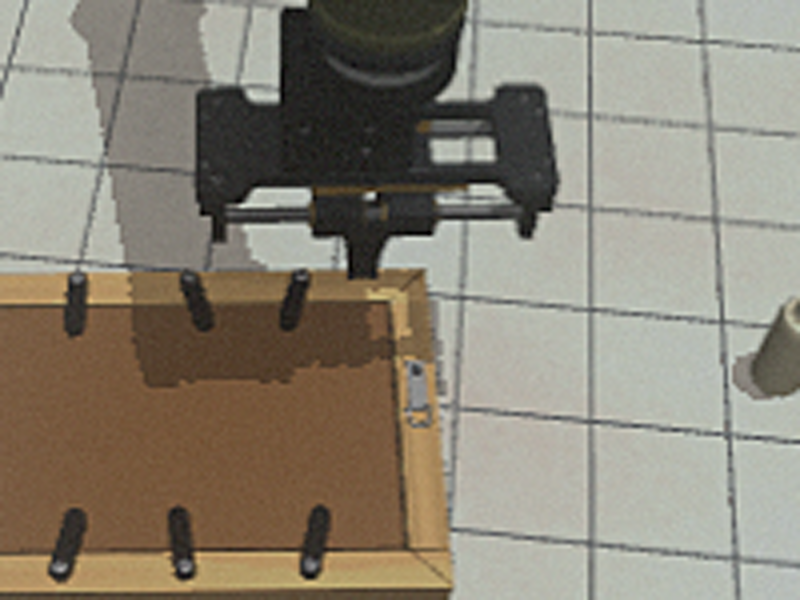

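View pics/wrist1b.png

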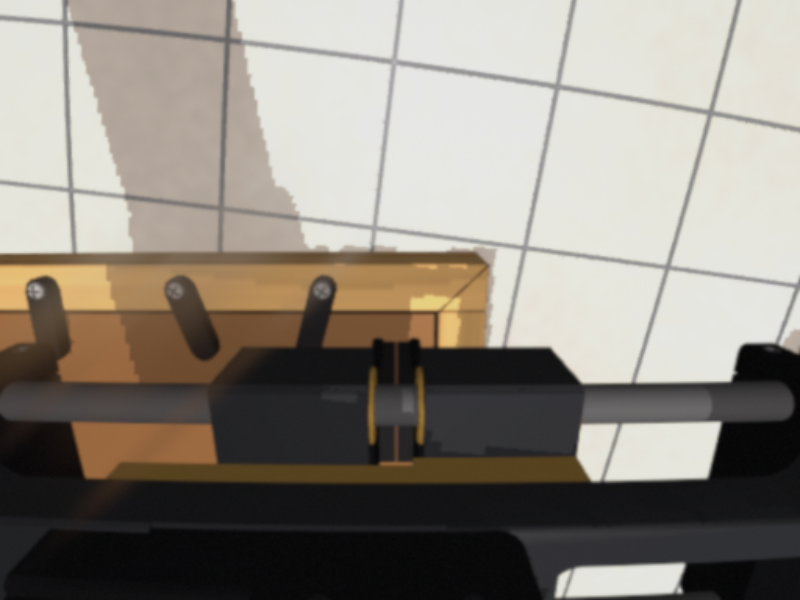

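Run:
```python
from h import *
s=ctrl.get_state();R=Ro.from_rotvec(s['tool_rot']).as_matrix()
for n,f in(('wrist',lambda p:p*1.5625),('scene',lambda p:(p-[200,90])*4)):
    d=pickle.load(open(f'pics/{n}1.pkl','rb'))
    for q in [(9.5,0,8),(12,0,8),(9.5,10,8),(9.5,-10,8),(-9.5,10,8),(-9.5,-10,8),(-9.5,0,8)]:
        print(n,q,f(proj(d,s['position']+R@np.array(q)/1e3)).round(1))
d=pickle.load(open('pics/wrist1.pkl','rb'))
print([ (proj(d,goal(-99,y,.0465))*1.5625).round(1) for y in (70,0,-70)], [(proj(d,goal(*a,.036))*1.5625).round(1) for a in((-110,150),(-86,126))])
im=cv2.imread('pics/wrist1.png');cv2.imwrite('pics/wrist1c.png',cv2.resize(im[200:310,180:330],None,fx=5.3,fy=5.3,interpolation=cv2.INTER_CUBIC)*2)
```

```text
wrist (9.5, 0, 8) [398.5 341.9]
wrist (12, 0, 8) [398.5 335.9]
wrist (9.5, 10, 8) [423.7 341.8]
wrist (9.5, -10, 8) [373.2 341.9]
wrist (-9.5, 10, 8) [423.  385.4]
wrist (-9.5, -10, 8) [373.9 385.4]
wrist (-9.5, 0, 8) [398.4 385.4]
scene (9.5, 0, 8) [362.1 250.7]
scene (12, 0, 8) [361.9 247.4]
scene (9.5, 10, 8) [378.8 250.5]
scene (9.5, -10, 8) [345.4 250.9]
scene (-9.5, 10, 8) [380.6 276.1]
scene (-9.5, -10, 8) [346.9 276.5]
scene (-9.5, 0, 8) [363.7 276.3]
[array([322.1, 293.4]), array([175. , 293.3]), array([ 35.3, 293.2])] [array([489.7, 265.9]), array([438.9, 313. ])]
```

View pics/wrist1c.png

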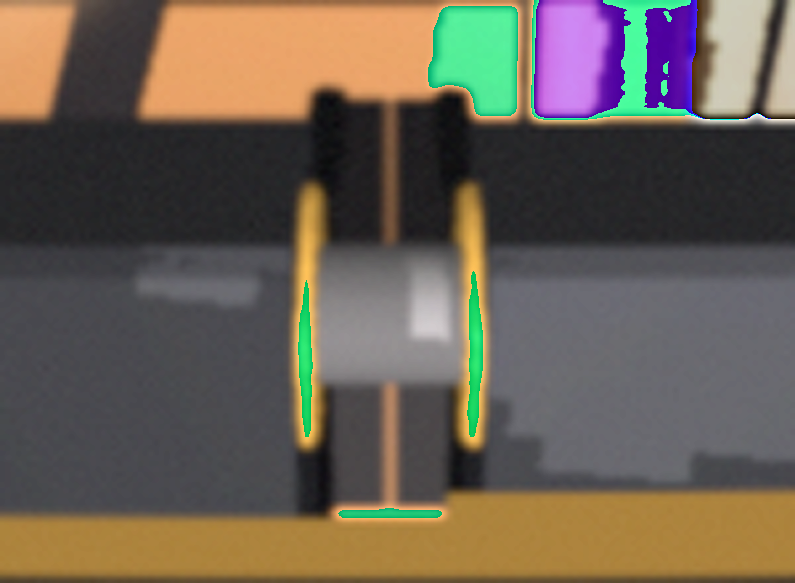

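Fingertips match their projected place (about 20 mm across, half-width about 10.7 mm), and the frame pose checks to about 1 mm in the wrist view. Now I'll descend to put the tips about 3.5 mm above the rail backs.

>>> carry_out --rows '[{"offset":[0,0,0.02],"rot":[0,0,0],"gripper":0},{"offset":[0,0,0.015],"rot":[0,0,0],"gripper":0},{"offset":[0,0,0.0075],"rot":[0,0,0],"gripper":0},{"offset":[0,0,0],"rot":[0,0,0],"gripper":0},{"offset":[0,0,0],"rot":[0,0,0],"gripper":0}]'

```text
time: 3.55
position: [0.4513, 0.056, 0.0468]
tool_rot: [-0.201, 3.134, 0.0]
ft_force: [0.6, 0.2, -0.4]
grip_width: 0.009
```

Run:
```python
from h import *
rep(-79.5,105,.0475)
```

```text
pos [0.4513 0.056  0.0468] t 3.55 g 0.009 F [ 0.61  0.23 -0.44]
frame xy mm [-80.4 104.3]
R
 [[-9.918e-01 -1.277e-01  8.000e-04]
 [-1.277e-01  9.918e-01  2.000e-04]
 [-8.000e-04  1.000e-04 -1.000e+00]]
goal [0.4521 0.0569 0.0475] tool shift mm [-0.9  0.7 -0.7]
tool x vs frame x deg -180.0 (rotz about tool z is negative yaw)
```

>>> carry_out --rows '[{"offset":[-0.001,-0.004,-0.001],"rot":[0,0,0],"gripper":0},{"offset":[0,-0.008,0],"rot":[0,0,0],"gripper":0},{"offset":[0,-0.008,0],"rot":[0,0,0],"gripper":0},{"offset":[0,-0.008,0],"rot":[0,0,0],"gripper":0},{"offset":[0,-0.008,0],"rot":[0,0,0],"gripper":0},{"offset":[0,-0.008,0],"rot":[0,0,0],"gripper":0},{"offset":[0,-0.008,0],"rot":[0,0,0],"gripper":0},{"offset":[0,-0.008,0],"rot":[0,0,0],"gripper":0}]'

```text
time: 4.55
position: [0.4595, -0.0043, 0.0473]
tool_rot: [0.201, -3.135, 0.0]
ft_force: [0.8, 0.0, -0.4]
grip_width: 0.007
```

Run:
```python
from h import *
rep(-79.5,-102,.0475)
snap('wrist','wrist2')
im=cv2.imread('pics/wrist2.png');cv2.imwrite('pics/wrist2b.png',cv2.resize(im,(800,600)))
```

```text
pos [ 0.4595 -0.0043  0.0473] t 4.55 g 0.007 F [ 0.82  0.   -0.42]
frame xy mm [-80.   43.4]
R
 [[-9.918e-01 -1.274e-01 -3.000e-04]
 [-1.274e-01  9.918e-01 -3.000e-04]
 [ 4.000e-04 -2.000e-04 -1.000e+00]]
goal [ 0.4785 -0.1484  0.0475] tool shift mm [  -0.6 -145.4   -0.2]
tool x vs frame x deg 179.99 (rotz about tool z is negative yaw)
```

View pics/wrist2b.png

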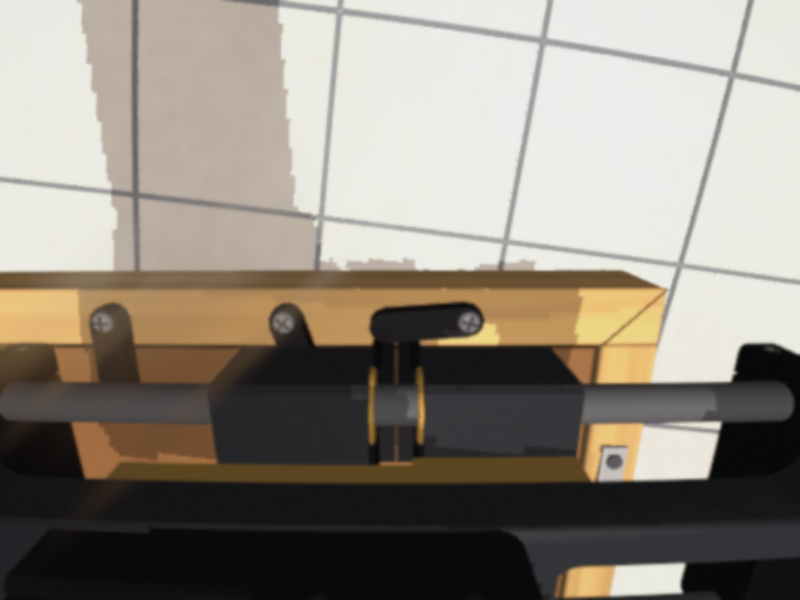

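The first button now lies along the rail, with its screw at (470,321) and its end at (385,326). I'll carry on along the rail.

>>> carry_out --rows '[{"offset":[0,-0.008,0],"rot":[0,0,0],"gripper":0},{"offset":[0,-0.008,0],"rot":[0,0,0],"gripper":0},{"offset":[0,-0.008,0],"rot":[0,0,0],"gripper":0},{"offset":[0,-0.008,0],"rot":[0,0,0],"gripper":0},{"offset":[0,-0.008,0],"rot":[0,0,0],"gripper":0},{"offset":[0,-0.008,0],"rot":[0,0,0],"gripper":0},{"offset":[0,-0.008,0],"rot":[0,0,0],"gripper":0},{"offset":[0,-0.008,0],"rot":[0,0,0],"gripper":0},{"offset":[0,-0.008,0],"rot":[0,0,0],"gripper":0},{"offset":[0,-0.008,0],"rot":[0,0,0],"gripper":0}]'

```text
time: 5.85
position: [0.4695, -0.0837, 0.0472]
tool_rot: [0.2, -3.135, 0.0]
ft_force: [-0.2, -0.4, -0.3]
grip_width: 0.003
```

>>> carry_out --rows '[{"offset":[0,-0.008,0],"rot":[0,0,0],"gripper":0},{"offset":[0,-0.008,0],"rot":[0,0,0],"gripper":0},{"offset":[0,-0.008,0],"rot":[0,0,0],"gripper":0},{"offset":[0,-0.008,0],"rot":[0,0,0],"gripper":0},{"offset":[0,-0.008,0],"rot":[0,0,0],"gripper":0},{"offset":[0,-0.008,0],"rot":[0,0,0],"gripper":0},{"offset":[0,-0.008,0],"rot":[0,0,0],"gripper":0},{"offset":[0,-0.008,0],"rot":[0,0,0],"gripper":0},{"offset":[0,0,0],"rot":[0,0,0],"gripper":0}]'

```text
time: 6.98
position: [0.4776, -0.1475, 0.0473]
tool_rot: [0.198, -3.135, 0.001]
ft_force: [-0.2, 0.2, -0.0]
grip_width: 0.006
```

Run:
```python
from h import *
rep(79.5,-105,.1)
for n in('wrist','top'): snap(n,n+'3')
im=cv2.imread('pics/wrist3.png');cv2.imwrite('pics/wrist3b.png',cv2.resize(im,(800,600)))
```

```text
pos [ 0.4776 -0.1475  0.0473] t 6.97 g 0.006 F [-0.16  0.16 -0.01]
frame xy mm [ -80.3 -100.9]
R
 [[-9.920e-01 -1.261e-01 -4.000e-04]
 [-1.261e-01  9.920e-01 -6.000e-04]
 [ 5.000e-04 -5.000e-04 -1.000e+00]]
goal [ 0.6366 -0.1311  0.1   ] tool shift mm [-159.7   -3.9  -52.8]
tool x vs frame x deg 179.91 (rotz about tool z is negative yaw)
```

View pics/wrist3b.png

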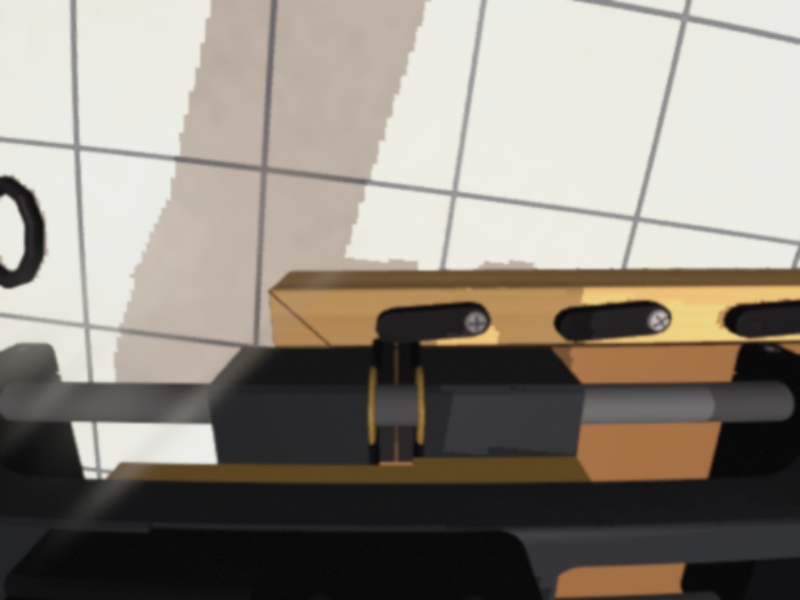

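All three near buttons lie along the rail. Next I'll lift and cross to the far rail.

>>> carry_out --rows '[{"offset":[0,0,-0.03],"rot":[0,0,0],"gripper":0},{"offset":[0,0,-0.025],"rot":[0,0,0],"gripper":0},{"offset":[-0.04,0,0],"rot":[0,0,0],"gripper":0},{"offset":[-0.04,0,0],"rot":[0,0,0],"gripper":0},{"offset":[-0.04,-0.004,0],"rot":[0,0,0],"gripper":0},{"offset":[-0.04,0,0],"rot":[0,0,0],"gripper":0},{"offset":[0,0,0],"rot":[0,0,0],"gripper":0},{"offset":[0,0,0],"rot":[0,0,0],"gripper":0},{"offset":[0,0,0],"rot":[0,0,0],"gripper":0}]'

```text
time: 8.2
position: [0.636, -0.1303, 0.1025]
tool_rot: [0.199, -3.135, -0.001]
ft_force: [0.9, -0.0, -0.1]
grip_width: 0.006
```

Run:
```python
from h import *
rep(79.5,-105,.0475)
for n in('scene',): snap(n,n+'4')
im=cv2.imread('pics/scene4.png');cv2.imwrite('pics/scene4c.png',cv2.resize(im[150:250,175:320],None,fx=5.5,fy=5.5,interpolation=cv2.INTER_CUBIC))
d=pickle.load(open('pics/scene4.pkl','rb'))
g=lambda p:((p-[175,150]+.5)*5.5-.5).round(0)
print([g(proj(d,goal(99,y,.0465))) for y in(70,0,-70)],[g(proj(d,goal(*a,.036))) for a in((110,150),(110,-150),(86,126))])
```

```text
pos [ 0.636  -0.1303  0.1025] t 8.2 g 0.006 F [ 0.87 -0.01 -0.06]
frame xy mm [  79.  -104.1]
R
 [[-9.919e-01 -1.267e-01 -5.000e-04]
 [-1.267e-01  9.919e-01  3.000e-04]
 [ 5.000e-04  4.000e-04 -1.000e+00]]
goal [ 0.6366 -0.1311  0.0475] tool shift mm [-0.5 -0.9 55. ]
tool x vs frame x deg 179.95 (rotz about tool z is negative yaw)
[array([567., 446.]), array([393., 448.]), array([220., 450.])] [array([764., 480.]), array([ 26., 487.]), array([701., 427.])]
```

View pics/scene4c.png

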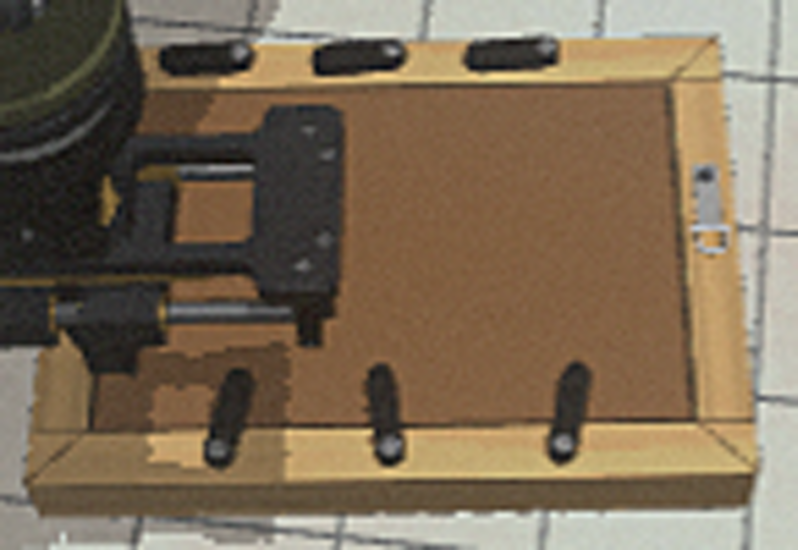

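The near row is done and the frame has shifted only about 1 mm. Now I'll descend for the far stroke.

>>> carry_out --rows '[{"offset":[0,0,0.025],"rot":[0,0,0],"gripper":0},{"offset":[0,0,0.02],"rot":[0,0,0],"gripper":0},{"offset":[0,0,0.01],"rot":[0,0,0],"gripper":0},{"offset":[0,0,0],"rot":[0,0,0],"gripper":0},{"offset":[0,0,0],"rot":[0,0,0],"gripper":0}]'

```text
time: 8.88
position: [0.6377, -0.13, 0.0481]
tool_rot: [-0.201, 3.134, -0.0]
ft_force: [0.3, 0.1, 0.7]
grip_width: 0.01
```

```bash
python3 -c "
from h import *
rep(79,-105,.0475)"
```

```text
pos [ 0.6377 -0.13    0.0481] t 8.88 g 0.01 F [0.32 0.12 0.65]
frame xy mm [  80.7 -104. ]
R
 [[-9.918e-01 -1.276e-01  1.200e-03]
 [-1.276e-01  9.918e-01 -1.000e-04]
 [-1.100e-03 -3.000e-04 -1.000e+00]]
goal [ 0.6361 -0.1312  0.0475] tool shift mm [ 1.7 -1.   0.6]
tool x vs frame x deg 180.0 (rotz about tool z is negative yaw)
```

Correcting by 1.5 mm toward the robot, then stroking along +y.

>>> carry_out --rows '[{"offset":[0.0015,0.004,0.0005],"rot":[0,0,0],"gripper":0},{"offset":[0,0.008,0],"rot":[0,0,0],"gripper":0},{"offset":[0,0.008,0],"rot":[0,0,0],"gripper":0},{"offset":[0,0.008,0],"rot":[0,0,0],"gripper":0},{"offset":[0,0.008,0],"rot":[0,0,0],"gripper":0},{"offset":[0,0.008,0],"rot":[0,0,0],"gripper":0},{"offset":[0,0.008,0],"rot":[0,0,0],"gripper":0},{"offset":[0,0.008,0],"rot":[0,0,0],"gripper":0}]'

```text
time: 9.88
position: [0.628, -0.0693, 0.0468]
tool_rot: [-0.202, 3.135, 0.001]
ft_force: [0.7, -0.3, -0.2]
grip_width: 0.003
```

Run:
```python
from h import *
rep(79,104,.0475)
snap('scene','scene5')
im=cv2.imread('pics/scene5.png');cv2.imwrite('pics/scene5c.png',cv2.resize(im[150:250,175:320],None,fx=5.5,fy=5.5,interpolation=cv2.INTER_CUBIC))
```

```text
pos [ 0.628  -0.0693  0.0468] t 9.88 g 0.003 F [ 0.67 -0.28 -0.24]
frame xy mm [ 78.9 -42.6]
R
 [[-9.917e-01 -1.283e-01  1.000e-04]
 [-1.283e-01  9.917e-01  7.000e-04]
 [-2.000e-04  6.000e-04 -1.000e+00]]
goal [0.6094 0.0761 0.0475] tool shift mm [ -0.2 146.6  -0.6]
tool x vs frame x deg -179.96 (rotz about tool z is negative yaw)
```

View pics/scene5c.png

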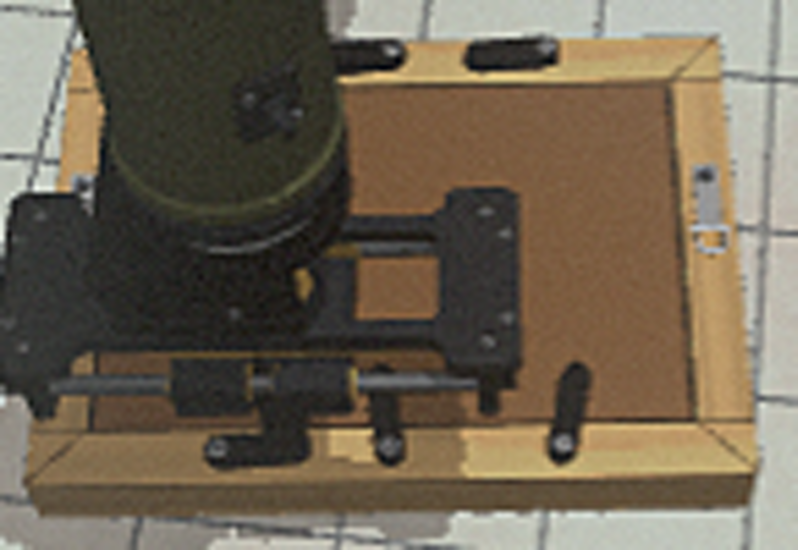

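The far right button is lying along its rail at (215–300,450), so I'll continue.

>>> carry_out --rows '[{"offset":[0,0.008,0],"rot":[0,0,0],"gripper":0},{"offset":[0,0.008,0],"rot":[0,0,0],"gripper":0},{"offset":[0,0.008,0],"rot":[0,0,0],"gripper":0},{"offset":[0,0.008,0],"rot":[0,0,0],"gripper":0},{"offset":[0,0.008,0],"rot":[0,0,0],"gripper":0},{"offset":[0,0.008,0],"rot":[0,0,0],"gripper":0},{"offset":[0,0.008,0],"rot":[0,0,0],"gripper":0},{"offset":[0,0.008,0],"rot":[0,0,0],"gripper":0},{"offset":[0,0.008,0],"rot":[0,0,0],"gripper":0},{"offset":[0,0.008,0],"rot":[0,0,0],"gripper":0}]'

```text
time: 11.18
position: [0.618, 0.0099, 0.047]
tool_rot: [-0.202, 3.134, 0.001]
ft_force: [-0.5, -0.6, 0.0]
grip_width: 0.006
```

>>> carry_out --rows '[{"offset":[0,0.008,0],"rot":[0,0,0],"gripper":0},{"offset":[0,0.008,0],"rot":[0,0,0],"gripper":0},{"offset":[0,0.008,0],"rot":[0,0,0],"gripper":0},{"offset":[0,0.008,0],"rot":[0,0,0],"gripper":0},{"offset":[0,0.008,0],"rot":[0,0,0],"gripper":0},{"offset":[0,0.008,0],"rot":[0,0,0],"gripper":0},{"offset":[0,0.008,0],"rot":[0,0,0],"gripper":0},{"offset":[0,0.008,0],"rot":[0,0,0],"gripper":0},{"offset":[0,0,0],"rot":[0,0,0],"gripper":0}]'

```text
time: 12.3
position: [0.6098, 0.0739, 0.047]
tool_rot: [-0.204, 3.134, 0.001]
ft_force: [-0.2, -0.6, 0.1]
grip_width: 0.005
```

>>> carry_out --rows '[{"offset":[0,0,-0.04],"rot":[0,0,0],"gripper":0},{"offset":[0,0,-0.06],"rot":[0,0,0],"gripper":0},{"offset":[0,0,-0.06],"rot":[0,0,0],"gripper":0},{"offset":[0,0.05,-0.03],"rot":[0,0,0],"gripper":0},{"offset":[0,0.06,0],"rot":[0,0,0],"gripper":0},{"offset":[0,0.06,0],"rot":[0,0,0],"gripper":0},{"offset":[0,0.06,0],"rot":[0,0,0],"gripper":0},{"offset":[0,0,0],"rot":[0,0,0],"gripper":0},{"offset":[0,0,0],"rot":[0,0,0],"gripper":0},{"offset":[0,0,0],"rot":[0,0,0],"gripper":0}]'

```text
time: 13.55
position: [0.5812, 0.2981, 0.2371]
tool_rot: [-0.196, 3.135, -0.001]
ft_force: [0.2, 0.0, -0.1]
grip_width: 0.008
```

Run:
```python
from h import *
rep(79,104,.0475)
snap('scene','scene6');snap('top','top6')
im=cv2.imread('pics/scene6.png');cv2.imwrite('pics/scene6c.png',cv2.resize(im[150:250,175:320],None,fx=5.5,fy=5.5,interpolation=cv2.INTER_CUBIC))
im=cv2.imread('pics/top6.png');cv2.imwrite('pics/top6b.png',cv2.resize(im,(800,600)))
```

```text
pos [0.5812 0.2981 0.2371] t 13.55 g 0.008 F [ 0.17  0.01 -0.11]
frame xy mm [ 79.3 327.8]
R
 [[-9.922e-01 -1.244e-01  8.000e-04]
 [-1.244e-01  9.922e-01 -6.000e-04]
 [-7.000e-04 -7.000e-04 -1.000e+00]]
goal [0.6094 0.0761 0.0475] tool shift mm [  -0.3 -223.6  189.8]
tool x vs frame x deg 179.81 (rotz about tool z is negative yaw)
```

View pics/scene6c.png

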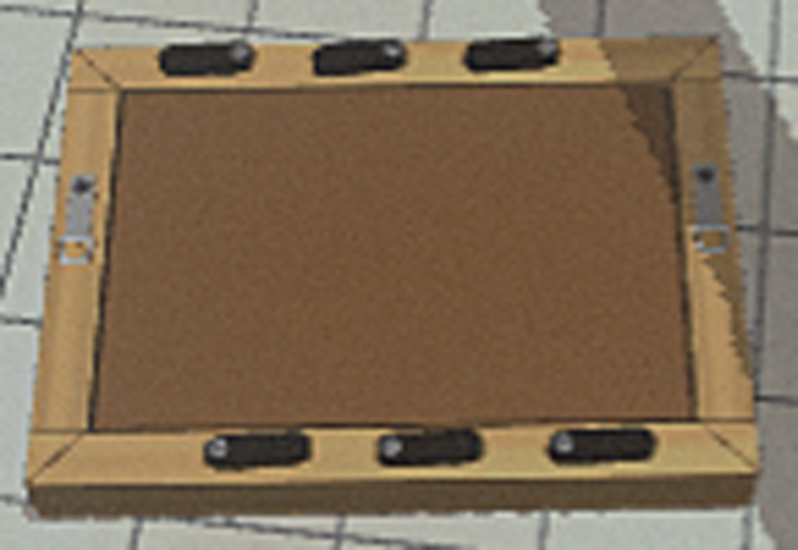

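View pics/top6b.png

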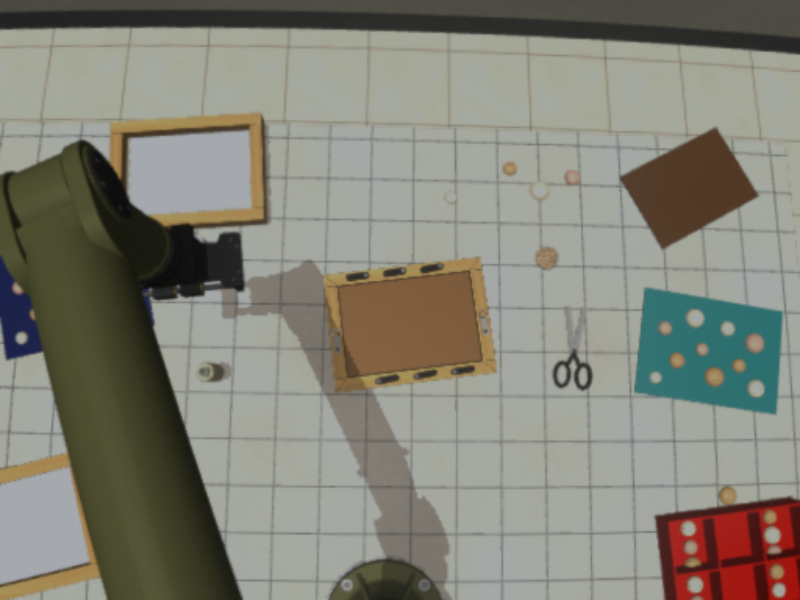

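The scene view shows all six bars on the rails and nothing else moved. I'll check the angles numerically, the near-mid one above all.

Run:
```python
from h import *
for n,(x0,y0,x1,y1) in {'scene6':(175,150,320,250),'top6':(200,155,320,255)}.items():
    im=cv2.imread(f'pics/{n}.png'); d=pickle.load(open(f'pics/{n}.pkl','rb')); yaw=np.load('pose.npy')[2]
    m=np.zeros(im.shape[:2],np.uint8); c=im[y0:y1,x0:x1].astype(int); m[y0:y1,x0:x1]=(c.max(2)<62)
    k,l,st,ce=cv2.connectedComponentsWithStats(m)
    for i in range(1,k):
        if st[i,4]<25: continue
        v,u=np.where(l==i); P=np.array([at(d,a,b,.0445) for a,b in zip(u,v)])[:,:2]; q=P.mean(0); w,V=np.linalg.eigh(np.cov((P-q).T)); e=V[:,1]; 
        a=(np.degrees(np.arctan2(e[1],e[0])-yaw)-90+90)%180-90
        print(n,st[i,4],q.round(3),'from rail dir deg',a.round(1),'std mm',(1e3*np.sqrt(w)).round(1))
    z=im[y0:y1,x0:x1]
im=cv2.imread('pics/top6.png');cv2.imwrite('pics/top6c.png',cv2.resize(im[155:260,195:330],None,fx=5.7,fy=5.7,interpolation=cv2.INTER_CUBIC))
```

```text
scene6 75 [ 0.442 -0.001] from rail dir deg 1.8 std mm [ 4.8 10.3]
scene6 76 [ 0.46 -0.14] from rail dir deg -0.4 std mm [ 4.8 10.5]
scene6 75 [ 0.452 -0.07 ] from rail dir deg -0.1 std mm [ 4.6 10.6]
scene6 94 [ 0.649 -0.078] from rail dir deg 4.1 std mm [ 4.1 10.6]
scene6 92 [ 0.64  -0.008] from rail dir deg 8.5 std mm [ 4.1 10.5]
scene6 96 [0.631 0.06 ] from rail dir deg 4.3 std mm [ 4.1 10.9]
top6 31 [ 0.647 -0.074] from rail dir deg 4.1 std mm [2.6 8.7]
top6 30 [ 0.638 -0.005] from rail dir deg 0.7 std mm [2.6 8.6]
top6 33 [0.629 0.063] from rail dir deg 1.3 std mm [2.6 9.1]
top6 27 [ 0.459 -0.139] from rail dir deg 2.9 std mm [2.2 8.8]
top6 26 [0.44 0.  ] from rail dir deg 6.0 std mm [2.  8.9]
```

View pics/top6c.png

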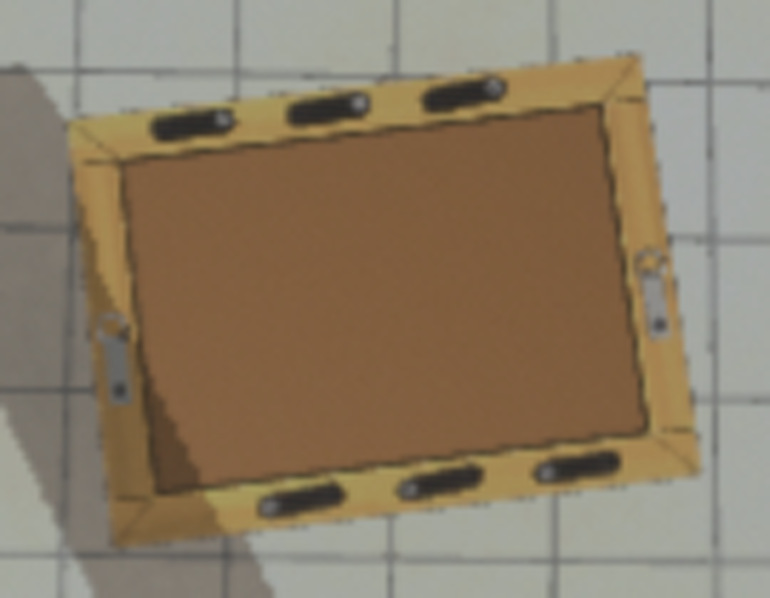

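```bash
python3 -c "
from h import *
print(workorder.close_job())"
```

```text
the job is handed in; nothing more can be done
None
```

I brushed all six turn buttons round to lie along their rails and handed the job in at about 13.7 s. I used one light stroke along each long rail, with the closed fingertips about 3 mm above the rail backs, then backed the arm away.

**Buttons:** In the last top and scene pictures every button lies on its rail, and none reaches over the board. The measured angles were 0–9° off the rail direction, against the 16° allowed. At this resolution they are noisy: the two cameras differed by up to 8° on a button. The automatic measurement from the top picture missed the near-mid button, but it read about 0° in the scene picture and looks clear in the enlarged top view.

**Frame:** It moved about 1 mm and lies flat as far as the pictures show.

**Forces:** Wrist force readings taken after each move stayed under about 2 N.

**Other items:** The glue, shell and scissors look unmoved. The jar was hidden behind the gripper in the last top picture, so I could not check it. The gripper was about 0.2 m up when it passed near there.

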